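# Shut the wide chip chute at the turning bench

### The arm

A 6-joint arm with a two-finger parallel gripper is mounted at the origin on the work surface. World frame = base frame: x ahead of the robot, y to its left, z up, the work surface at z = 0. Lengths are in m, angles in degrees, forces in N, time in s.
With the tool pointing down it reaches from about 0.375 to 0.9 m from the base axis. Payload 3.1 kg.
Tool frame: the origin (TCP) lies on the centre line of the jaws, within the pads' length; the fingertips stand 14 mm ahead of it and the grasp point (between the pads) lies 5 mm behind it (bot.tips_ahead is the distance from the TCP to the fingertips, in m); z points along the fingers, y is the line along which they close (so a half turn about z gives the same grasp; the last joint's range is limited). The gripper opens to 87 mm and grips with 3 to 60 N. Pads are 19 mm wide; open, the fingers measure 117 mm over their backs; the gripper's body (75 mm by 190 mm) begins 51 mm behind the grasp point.
Start: joints at [-87.405, 30.224, 82.088, -0, 67.689, -10.227], TCP at [0.139, -0.609, 0.237] pointing down, gripper open.
Joint ranges: [-176.69, 176.69], [-43.24, 126.21], [12.49, 139.97], [-82, 262], [0, 151.66], [-163.58, 163.58]. Speed limits (degrees/s): [159.86, 159.86, 180, 180, 180, 180].

### API

Orientations are given as a 3x3 rotation matrix whose columns are the frame's x, y, z axes.
In Python, from rig import bot gives the robot as it stands.
- The arm moves only by the tool play_rows, never from a script. Its argument "moves" is a list that holds one entry, the list of rows, each a list of 6 numbers: the shift along the tool's x, y, z in mm, then the turn, a rotation vector about the tool's x, y, z in rad. A call has 1 to 5 rows; each row shifts and turns the commanded pose from where the row before left it, along the tool's axes as they then stand; what a row does not reach is not made up. A row lasts 1/10 s, in which the tool goes at most 50 mm and 8.59 degrees, less where a joint would pass 70% of its speed; a pose out of reach is approached as far as the arm can. A call with a gripper value outside its range is refused whole. "fingers" is the opening, from -1 (shut) to 1 (fully open), set as the call begins (left out, the last holds). The fingers move at their own pace and stop on an object; the grip force is fixed at half the most. Time passes only in rows, so rows that do not move let the fingers close. It gives the time, the measured TCP pose, the force, the opening and the grip force at its end, in the units of the state.
- bot.read_state(): the state, without advancing time (a new reading comes with each control period).
- bot.capture(name): name is "scene" or "top" or "wrist"; returns a dict with "image" (480x640x3 uint8, blue, green, red), "fx", "fy", "cx", "cy" (pixels), "distortion" ([k1, k2, p1, p2, k3] as OpenCV has them; the pictures are not rectified), "R" (3x3) and "t" (3): a world point X has camera coordinates R X + t. Camera axes: x right, y down, z forward; pixel columns grow to the right and rows downward; lengths in m; the calibration is good to about 2 mm. A picture is of the moment at which its call begins. There is no depth.
- bot.hand_in(): hands the job in; it is judged then, once.
Trained networks look in a picture, given as the dict that the camera call returned (one of the last four; its "shot" number tells which), for a name from the list of things; names that differ only in an ending like _2 or _b are one class to them, and where a whole thing is asked for, a point or a joint stands for the part that bears it (a point fixed in the world has none). Each returns a list of dicts, best first, with "confidence" (0 to 1); they miss things now and then, are a little off and sometimes report something else, mostly with a low value. They report only what shows in the picture. A call takes as long as a camera call.
- bot.search_frame(picture, query): "centre" ([column, row] in pixels, amid what is visible of it).
- bot.silhouettes(picture, query): "pixels" (480x640 bool, what is visible of it) and "centre" ([column, row] in pixels, amid what is visible of it).
- bot.pinpoint(picture, query): "centre" ([column, row] in pixels: a listed point, or the origin of a listed thing).
The state is a dict: "time_s": time; "joint_positions": joint angles; "qvel": joint speeds; "tau": joint torques, N m; "position": TCP position; "tcp_rot": TCP orientation; "force": force on the tool from outside, world axes, zero at the start; "moment": the same for the moment, N m; "opening": opening from 0.0 (shut) to 1.0 (fully open); "grasp_force": force on a finger pad.
Only numpy, scipy, OpenCV 4.12 (cv2) and the standard library are available. Lean on these libraries where they do the work, as an engineer would, in place of code of your own. Each camera call takes 0.05 s, during which the arm holds its last target. There are 200 camera calls.

### The job

Two chip chutes on the turner's bench stand open. Push the sliding gate of the wider chute fully home by its upright tab, until the spring catch at its side clicks in behind the gate's cam, and let go; leave the narrow chute's gate standing as it is.

Things in the scene. Friction and masses are not known exactly. Their poses are not given: they have to be found in the camera images.
- wide_tab (a point): Centre of the rear face (the one to push) of the wide gate's tab: dark steel upright 46 wide, 8 thick, 55 to 100 mm above bench, at the rear edge of a 120 mm wide steel plate (top at 55 mm) sliding on a grey housing 250 x 144 x 50 mm. Point at 80 mm, moves with the gate. x level, the closing direction (away from robot within 0.4 rad); y left; z up. Housing top behind the tab is clear (50 mm high).
- wide_gate (a joint): Opening of the wide gate in m: 0 = against its end stop, grows as it opens, up to 0.092; starts at 0.055 to 0.09. Slides stiffly (about 6 N), stays where it is left; up to about 6 N more from 0.042 to 0.010 while its wedge-shaped cam pushes the catch aside. At about 0.010 the catch snaps in behind the cam and holds the gate; the rest up to the stop is free travel.
- wide_catch (a joint): Spring catch of the wide gate: brass plunger in an iron block on the chute's left side (looking along closing direction), 57 to 74 mm above the bench. Value in m: 0 = sprung fully in, as at the start and again once clicked in behind the gate's cam; about 0.0065 while the cam holds it aside. Works by itself; no need to touch it.
- narrow_tab (a point): The same point, same axes, on the same tab of the narrow chute's gate, to be left as it is: housing 90 mm wide, gate plate 66 mm, mouth 46 mm (the wide chute's mouth: 100 mm); all else equal. The chutes stand side by side about 0.3 to 0.6 m apart, either one on the left; both are fixed to the bench.

How it is judged:
By the outcome, as a careful person would: the job done as asked, in the order asked, and still so for the second after the job is handed in, with the robot touching nothing.
It also fails if it takes over 35 s, if anything falls off the work surface, if the arm or the gripper's body presses on something with over 40 N, if the wrist force passes 120 N, or if a joint passes its speed limit or range.

## Working session

There is one attempt and no reset: what is moved stays moved. The work goes in short steps, Python scripts to look and compute and a tool call to move; the robot and the scene stay as the last step left them, time stands still between calls to the robot, and variables do not carry over. Pictures are saved under pics/ and viewed, at most 10 in all, crops included, and the job is handed in when it is done.

Besides the shell and the picture viewer there is one more tool, called after "Call:" as name([rows], argument=value, ...), one row to a line, values as JSON. play_rows: Moves the arm, as the interface text tells. Its arguments: {"type":"object","properties":{"moves":{"type":"array","items":{"type":"array","items":{"type":"array","items":{"type":"number"}}}},"fingers":{"type":"number"}},"required":["moves"]}

```bash
mkdir -p pics; cat > h.py <<'E'
import numpy as np, cv2
from rig import bot
def ray(p,uv):
    K=np.array([[p["fx"],0,p["cx"]],[0,p["fy"],p["cy"]],[0,0,1]]);R=np.array(p["R"]);t=np.array(p["t"])
    n=cv2.undistortPoints(np.array([[uv]],float),K,np.array(p["distortion"],float))[0,0]
    d=R.T@np.array([n[0],n[1],1]);return -R.T@t,d
def atz(p,uv,z):
    o,d=ray(p,uv);return o+d*(z-o[2])/d[2]
E
python3 - <<'E'
from h import *
ims=[]
for c in("scene","top"):
    p=bot.capture(c)
    ims.append(p["image"].copy())
    cv2.imwrite(f"pics/{c}1.png",p["image"])
    for q in("wide_tab","narrow_tab"):
        for r in bot.pinpoint(p,q)[:3]: print(c,q,r["centre"],r["confidence"],atz(p,r["centre"],.08).round(4))
    for q in("wide_gate","wide_catch"):
        for r in bot.search_frame(p,q)[:2]: print(c,q,r["centre"],r["confidence"],atz(p,r["centre"],.06).round(4))
E
```

```text
scene wide_tab [381.3, 159.6] 0.7 [0.4524 0.2036 0.08  ]
scene narrow_tab [210.8, 226.3] 0.74 [ 0.4574 -0.1745  0.08  ]
scene wide_gate [392.8, 183.7] 0.97 [0.5078 0.1972 0.06  ]
scene wide_catch [445.4, 192.7] 0.64 [0.5811 0.2751 0.06  ]
top wide_tab [170.3, 323.3] 0.63 [0.4503 0.2175 0.08  ]
top narrow_tab [426.0, 311.9] 0.75 [ 0.46   -0.1727  0.08  ]
top wide_gate [185.7, 289.8] 0.95 [0.4998 0.1985 0.06  ]
top wide_catch [133.1, 236.9] 0.59 [0.5839 0.2801 0.06  ]
```

View pics/top1.png

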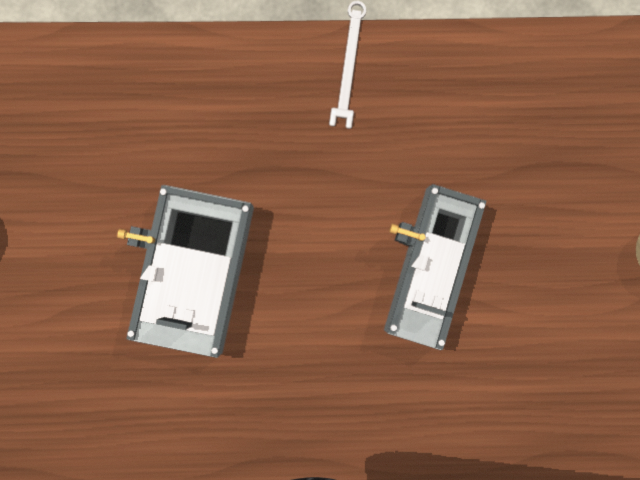

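View pics/scene1.png

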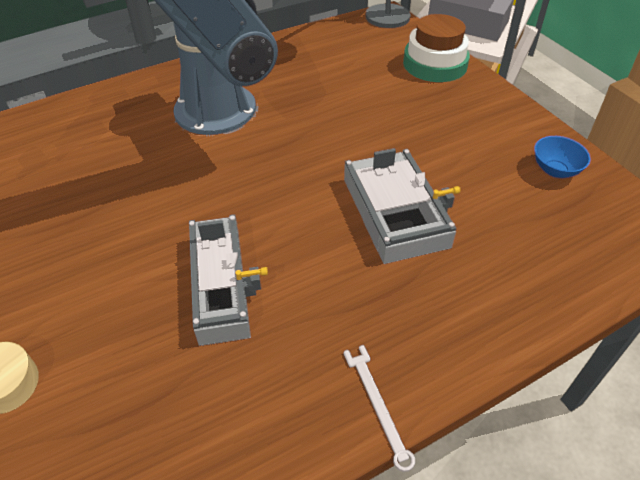

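The wide chute is on the left: top-view corners are about (163,191), (249,209), (215,351) and (131,334), and its tab is at (175,323). The narrow chute is on the right, with its tab at (430,308). Next I'll get the axis from the corners.

```bash
python3 - <<'E'
from h import *
p=bot.capture("top")
for z in(.05,.06):
    c=[atz(p,u,z) for u in((163,191),(249,209),(215,351),(131,334))]
    a=(c[0]+c[1]-c[2]-c[3])/2
    print(z,np.round(c,4)[:,:2].tolist(),"len",np.linalg.norm(a[:2]),"w",np.linalg.norm(c[0]-c[1]),"yaw",np.degrees(np.arctan2(a[1],a[0])),"ctr",np.mean(c,0))
s=bot.silhouettes(p,"wide_tab")[0];px=s["pixels"];ys,xs=np.nonzero(px);print(s["centre"],s["confidence"],xs.min(),xs.max(),ys.min(),ys.max())
im=p["image"][170:370,110:270];im=cv2.resize(im,None,fx=3,fy=3,interpolation=cv2.INTER_CUBIC);cv2.imwrite("pics/c1.png",im)
print("cam",ray(p,(0,0))[0]); 
E
```

```text
0.05 [[0.6569, 0.2363], [0.626, 0.1], [0.4033, 0.155], [0.4325, 0.2854]] len 0.22952905960840747 w 0.1397057799954208 yaw -13.114200988577814 ctr [0.52969702 0.19417779 0.05      ]
0.06 [[0.6555, 0.2338], [0.625, 0.099], [0.4046, 0.1534], [0.4335, 0.2824]] len 0.22710013992028086 w 0.13822738714984875 yaw -13.114200988577815 ctr [0.52966954 0.19213241 0.06      ]
[181.2, 285.1] 0.57 140 230 243 334
cam [5.27100056e-01 8.92601260e-04 9.94984146e-01]
```

View pics/c1.png

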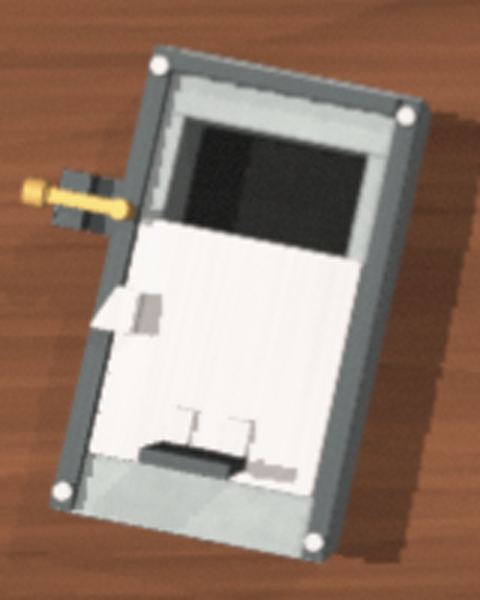

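```bash
cat >> h.py <<'E'
from scipy.spatial.transform import Rotation as Ro
def goal(yaw,flip):
    c,s=np.cos(np.radians(yaw)),np.sin(np.radians(yaw)); x=np.array([c,s,0])*flip; z=np.array([0,0,-1.]); return np.column_stack([x,np.cross(z,x),z])
def delta(tgt,flip=None,yaw=-13.1):
    s=bot.read_state();R=np.array(s["tcp_rot"]);print("t",s["time_s"],"pos",np.round(s["position"],4),"F",np.round(s["force"],1),"q",np.round(s["joint_positions"],1))
    print("shift tool mm",((R.T@(np.array(tgt)-s["position"]))*1000).round(1))
    for f in(1,-1): print(f,"rotvec",Ro.from_matrix(R.T@goal(yaw,f)).as_rotvec().round(4))
E
python3 - <<'E'
from h import *
p=bot.capture("top")
a,b=atz(p,(156.3,323),.1),atz(p,(187.3,328.7),.1);print(a,b,np.linalg.norm(a-b),(a+b)/2)
delta([.45,-.15,.237]);print(np.round(bot.read_state()["tcp_rot"],3))
E
```

```text
[0.45283782 0.23336681 0.1       ] [0.44347336 0.18767758 0.1       ] 0.04663902942764921 [0.44815559 0.21052219 0.1       ]
t 0.65 pos [ 0.1387 -0.6094  0.2366] F [-1.   0.5  0.2] q [-87.4  30.2  82.1  -0.   67.7 -10.2]
shift tool mm [ 405.5 -378.8   -0.5]
1 rotvec [0.     0.     0.4524]
-1 rotvec [-0.      0.     -2.6892]
[[ 0.975  0.222 -0.   ]
 [ 0.222 -0.975 -0.   ]
 [-0.     0.    -1.   ]]
```

Call:
play_rows([
  [[0, 0, 0, 0, 0, 0.113], [0, 0, 0, 0, 0, 0.113], [0, 0, 0, 0, 0, 0.113], [0, 0, 0, 0, 0, 0.113], [15, -35, 0, 0, 0, 0]],
], fingers=-1)

```text
time_s: 1.15
position: [0.1592, -0.5826, 0.2368]
tcp_rot: [[0.973, -0.232, -0.001], [-0.232, -0.973, -0.006], [0.001, 0.006, -1.0]]
force: [-0.1, 0.6, -0.9]
opening: 0.629
grasp_force: 0.0
```

Call:
play_rows([
  [[15, -40, 0, 0, 0, 0], [15, -40, 0, 0, 0, 0], [15, -40, 0, 0, 0, 0], [15, -40, 0, 0, 0, 0], [15, -40, 0, 0, 0, 0]],
])

```text
time_s: 1.65
position: [0.2803, -0.3995, 0.2368]
tcp_rot: [[0.974, -0.227, 0.0], [-0.227, -0.974, -0.001], [0.001, 0.0, -1.0]]
force: [0.1, -0.2, 0.7]
opening: 0.169
grasp_force: 0.0
```

Call:
play_rows([
  [[15, -40, 0, 0, 0, 0], [15, -40, 0, 0, 0, 0], [15, -40, 0, 0, 0, 0], [15, -40, 0, 0, 0, 0], [15, -40, 0, 0, 0, 0]],
])

```text
time_s: 2.15
position: [0.3987, -0.2216, 0.2369]
tcp_rot: [[0.974, -0.227, 0.001], [-0.227, -0.974, -0.001], [0.001, 0.0, -1.0]]
force: [0.1, -0.3, 0.1]
opening: 0.006
grasp_force: 0.0
```

```bash
python3 -c "
from h import *
delta([.402,.2215,.18])"
```

```text
t 2.15 pos [ 0.3987 -0.2216  0.2369] F [ 0.1 -0.3  0.1] q [-43.2  17.2 105.5   0.   57.3  59.9]
shift tool mm [ -97.2 -432.4   56.6]
1 rotvec [ 0.0005 -0.0009  0.0001]
-1 rotvec [ 1.4000e-03  7.0000e-04 -3.1414e+00]
```

Call:
play_rows([
  [[-9, -43, 0, 0, 0, 0], [-9, -43, 0, 0, 0, 0], [-9, -43, 0, 0, 0, 0], [-9, -43, 0, 0, 0, 0], [-9, -43, 0, 0, 0, 0]],
])

```text
time_s: 2.65
position: [0.4027, -0.0018, 0.2369]
tcp_rot: [[0.974, -0.227, 0.001], [-0.227, -0.974, -0.0], [0.001, -0.0, -1.0]]
force: [0.4, -0.6, -0.5]
opening: 0.003
grasp_force: 0.0
```

Call:
play_rows([
  [[-9, -43, 10, 0, 0, 0], [-9, -43, 10, 0, 0, 0], [-9, -43, 10, 0, 0, 0], [-9, -43, 10, 0, 0, 0], [-9, -40, 10, 0, 0, 0]],
])

```text
time_s: 3.15
position: [0.4069, 0.2154, 0.1865]
tcp_rot: [[0.974, -0.226, 0.001], [-0.226, -0.974, 0.0], [0.001, -0.001, -1.0]]
force: [0.7, -0.3, 0.7]
opening: 0.003
grasp_force: 0.0
```

Call:
play_rows([
  [[0, 0, 0, 0, 0, 0], [0, 0, 0, 0, 0, 0]],
])

```text
time_s: 3.35
position: [0.4065, 0.214, 0.1864]
tcp_rot: [[0.975, -0.223, -0.0], [-0.223, -0.975, -0.0], [-0.0, 0.001, -1.0]]
force: [-1.0, -0.9, -0.4]
opening: 0.007
grasp_force: 0.0
```

```bash
python3 -c "
from h import *
delta([.402,.2215,.08])
p=bot.capture('scene')
cv2.imwrite('pics/s2.png',cv2.resize(p['image'][60:300,280:520],None,fx=2.4,fy=2.4))"
```

```text
t 3.35 pos [0.4065 0.214  0.1864] F [-1.  -0.9 -0.4] q [ 13.8  22.2 108.3  -0.   49.6 116.7]
shift tool mm [ -6.   -6.4 106.4]
1 rotvec [0.0005 0.0002 0.0033]
-1 rotvec [-4.0000e-04  9.0000e-04 -3.1382e+00]
```

View pics/s2.png

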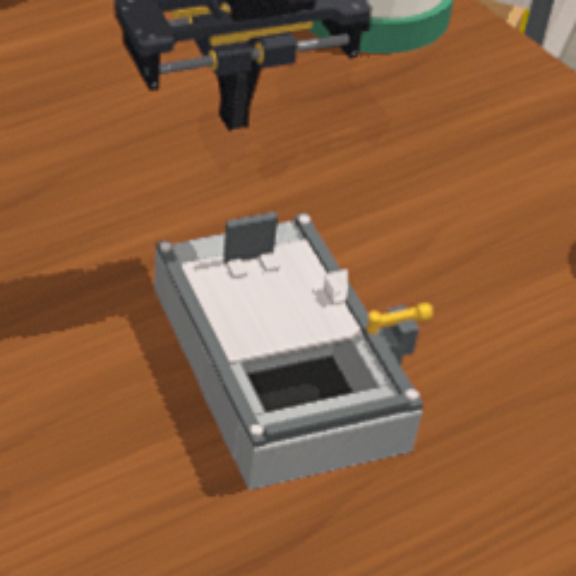

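The crop shows the closed fingers (235,125) above and behind the wide tab (250,238), with the housing top behind the tab clear. I'll lower now.

Call:
play_rows([
  [[-6, -6, 30, 0, 0, 0], [0, 0, 30, 0, 0, 0], [0, 0, 30, 0, 0, 0], [0, 0, 16, 0, 0, 0], [0, 0, 0, 0, 0, 0]],
])

```text
time_s: 3.9
position: [0.4016, 0.2186, 0.0792]
tcp_rot: [[0.973, -0.229, -0.004], [-0.229, -0.973, -0.001], [-0.004, 0.002, -1.0]]
force: [0.0, 0.3, -0.0]
opening: 0.0
grasp_force: 0.0
```

Call:
play_rows([
  [[8, 0, 0, 0, 0, 0], [8, 0, 0, 0, 0, 0], [8, 0, 0, 0, 0, 0], [5, 0, 0, 0, 0, 0], [5, 0, 0, 0, 0, 0]],
])

```text
time_s: 4.4
position: [0.4346, 0.2128, 0.081]
tcp_rot: [[0.974, -0.227, -0.003], [-0.227, -0.974, 0.0], [-0.003, 0.0, -1.0]]
force: [-5.8, 3.8, 3.0]
opening: 0.004
grasp_force: 3.2
```

Call:
play_rows([
  [[5, 0, 0, 0, 0, 0], [5, 0, 0, 0, 0, 0], [5, 0, 0, 0, 0, 0]],
])

```text
time_s: 4.7
position: [0.4466, 0.2097, 0.0805]
tcp_rot: [[0.974, -0.226, -0.007], [-0.226, -0.974, -0.0], [-0.007, 0.002, -1.0]]
force: [-6.7, 3.2, 4.7]
opening: 0.007
grasp_force: 3.3
```

```bash
python3 -c "
from h import *
delta([.448,.2105,.08])
p=bot.capture('scene')
cv2.imwrite('pics/s3.png',cv2.resize(p['image'][60:300,280:520],None,fx=2.4,fy=2.4))"
```

```text
t 4.7 pos [0.4466 0.2097 0.0805] F [-6.7  3.2  4.7] q [1.210e+01 3.530e+01 1.080e+02 1.000e-01 3.720e+01 1.151e+02]
shift tool mm [ 1.2 -1.2  0.5]
1 rotvec [0.0019 0.007  0.0005]
-1 rotvec [-1.100e-02  2.900e-03 -3.141e+00]
```

View pics/s3.png

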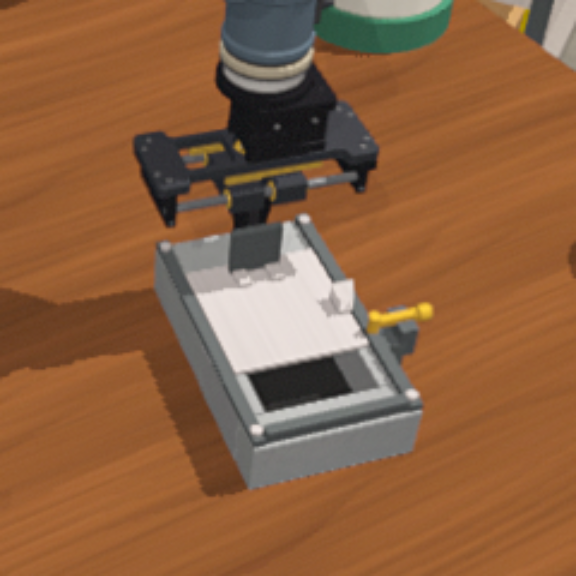

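Contact: the fingers bear on the middle of the tab (255,245) and the gate is sliding at about 7 N.

Call:
play_rows([
  [[6, 0, 0, 0, 0, 0], [6, 0, 0, 0, 0, 0], [6, 0, 0, 0, 0, 0], [6, 0, 0, 0, 0, 0], [6, 0, 0, 0, 0, 0]],
])

```text
time_s: 5.25
position: [0.4757, 0.2029, 0.0804]
tcp_rot: [[0.974, -0.226, -0.007], [-0.226, -0.974, -0.0], [-0.007, 0.002, -1.0]]
force: [-6.1, 3.5, 3.8]
opening: 0.004
grasp_force: 3.4
```

Call:
play_rows([
  [[4, 0, 0, 0, 0, 0], [4, 0, 0, 0, 0, 0], [4, 0, 0, 0, 0, 0]],
])

```text
time_s: 5.55
position: [0.484, 0.201, 0.0803]
tcp_rot: [[0.974, -0.227, -0.014], [-0.227, -0.974, 0.001], [-0.014, 0.003, -1.0]]
force: [-12.6, 6.8, 10.0]
opening: 0.007
grasp_force: 6.9
```

```bash
python3 -c "
from h import *
delta([.448,.2105,.08])
p=bot.capture('scene')
cv2.imwrite('pics/s4.png',cv2.resize(p['image'][60:300,280:520],None,fx=2.4,fy=2.4))"
```

```text
t 5.55 pos [0.484  0.201  0.0803] F [-12.6   6.8  10. ] q [ 10.2  36.8 103.3   0.3  40.8 113.1]
shift tool mm [-37.3  -1.1   0.8]
1 rotvec [ 0.0026  0.014  -0.    ]
-1 rotvec [ 0.022  -0.0041  3.1415]
```

View pics/s4.png

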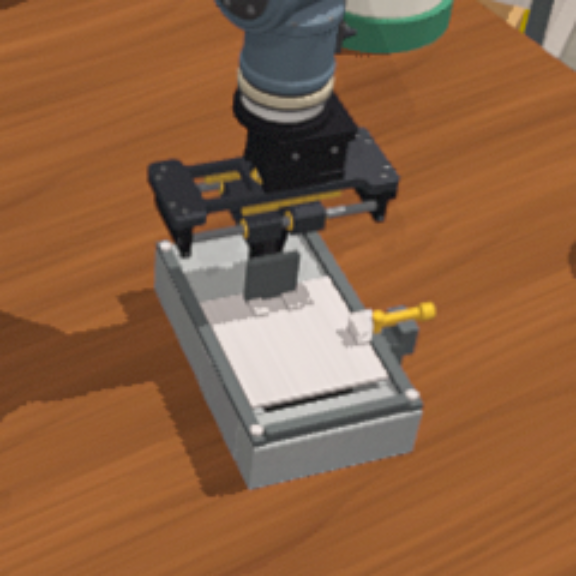

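The cam at (360,325) has met the plunger, and the force is up as expected. I'll keep pushing.

Call:
play_rows([
  [[4, 0, 0, 0, 0, 0], [4, 0, 0, 0, 0, 0], [4, 0, 0, 0, 0, 0], [4, 0, 0, 0, 0, 0], [4, 0, 0, 0, 0, 0]],
])

```text
time_s: 6.1
position: [0.5065, 0.1959, 0.0802]
tcp_rot: [[0.974, -0.226, -0.008], [-0.226, -0.974, -0.0], [-0.008, 0.002, -1.0]]
force: [-5.3, 2.5, 3.0]
opening: 0.009
grasp_force: 3.2
```

Call:
play_rows([
  [[4, 0, 0, 0, 0, 0], [3, 0, 0, 0, 0, 0]],
])

```text
time_s: 6.3
position: [0.5083, 0.1953, 0.0801]
tcp_rot: [[0.974, -0.227, -0.019], [-0.227, -0.974, 0.001], [-0.019, 0.003, -1.0]]
force: [-18.1, 11.3, 14.1]
opening: 0.004
grasp_force: 10.0
```

Call:
play_rows([
  [[3, 0, 0, 0, 0, 0], [2, 0, 0, 0, 0, 0]],
])

```text
time_s: 6.5
position: [0.5083, 0.1952, 0.08]
tcp_rot: [[0.973, -0.227, -0.029], [-0.227, -0.974, 0.002], [-0.028, 0.004, -1.0]]
force: [-25.0, 13.2, 19.0]
opening: 0.005
grasp_force: 13.5
```

The force dropped as the catch clicked, then rose hard against the stop. I'll back off and check.

Call:
play_rows([
  [[-10, 0, 0, 0, 0, 0], [-15, 0, 0, 0, 0, 0], [-15, 0, 0, 0, 0, 0], [-10, 0, -30, 0, 0, 0], [0, 0, -40, 0, 0, 0]],
])

```text
time_s: 7.0
position: [0.4701, 0.2037, 0.1494]
tcp_rot: [[0.974, -0.225, -0.007], [-0.225, -0.974, -0.002], [-0.007, 0.003, -1.0]]
force: [0.4, -0.6, 0.5]
opening: 0.004
grasp_force: 0.0
```

Call:
play_rows([
  [[0, 0, -30, 0, 0, 0], [0, 0, 0, 0, 0, 0], [0, 0, 0, 0, 0, 0]],
])

```text
time_s: 7.3
position: [0.4739, 0.204, 0.1812]
tcp_rot: [[0.974, -0.226, 0.002], [-0.226, -0.974, 0.0], [0.002, -0.001, -1.0]]
force: [0.3, -1.0, 0.0]
opening: 0.006
grasp_force: 0.0
```

```bash
python3 -c "
from h import *
delta([.448,.2105,.08])
p=bot.capture('scene')
cv2.imwrite('pics/s5.png',cv2.resize(p['image'][120:270,330:480],None,fx=3.8,fy=3.8))"
```

```text
t 7.3 pos [0.4739 0.204  0.1812] F [ 0.3 -1.   0. ] q [ 10.9  26.4 101.   -0.   52.5 113.9]
shift tool mm [-26.9  -0.4 101.2]
1 rotvec [-0.0007 -0.0021  0.0007]
-1 rotvec [ 3.4000e-03 -1.1000e-03 -3.1409e+00]
```

View pics/s5.png

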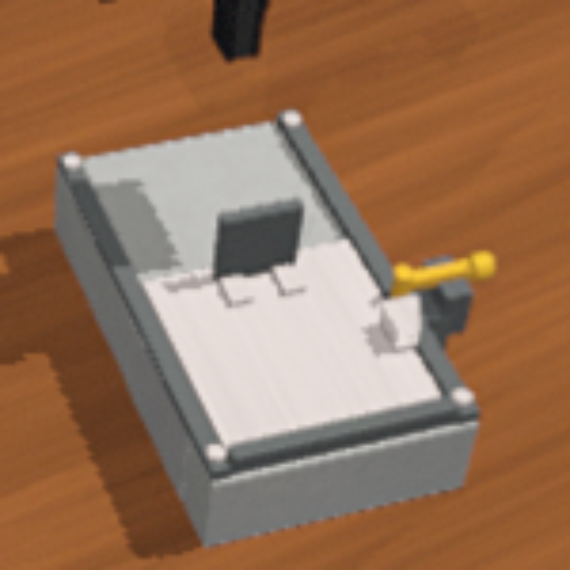

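The gate is against its end stop, the plunger tip (400,280) sits behind the cam (400,320), and the gripper is clear of everything.

```bash
python3 -c "
from rig import bot
print(bot.hand_in())"
```

```text
the job is handed in; nothing more can be done
None
```

I pushed the wide chute's gate home to its end stop, the catch clicked in behind the cam, and I let go and handed the job in at about 7.3 s; the narrow gate was not touched.

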